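# Prise open the charger's cover and set its dial

## Task

Take the flat pry blade from the rubber mat, slip its tip into the notch under the front edge of the charger's black cover and lever the cover up with it, keeping the gripper off the cover until it stands a finger's width ajar. Swing the cover back past upright so that it stays open, then turn the dial underneath until its pointer stands at the fourth mark (counted clockwise from the shortest). Leave the blade lying flat on the mat, and do not push the screwdriver or the drill-bit case about.

Things in the scene. Friction and masses are not known exactly. Their poses are not given: they have to be found in the camera images.
- charger: Fixed grey bench charger, 150 x 150 mm, 70 mm high without its cover, with a battery dock (70 mm wide, 74 mm high) along its -y side. Origin: centre of the underside of the square part; x points from its front to the hinge side, z up. Its top is an open compartment (x -67 to +63, y -68 to +68 mm, floor 40 mm above the table) with walls to 70 mm.
- notch (a point): Middle of the mouth of the notch in the front wall (8 mm thick): 75 mm in front of the charger's origin, 65.5 mm high, mid-way in the 9 mm gap between the notch's floor (61 mm) and the shut cover's underside (70 mm). The notch is 60 mm wide; outside it a sill 84 mm wide sticks out 20 mm, its top also at 61 mm. Axes as the charger's.
- cover_hinge (a point): Middle of the cover's hinge axis, which runs along the charger's y: 65 mm behind the charger's origin, 70 mm high.
- cover (a joint): Hinge of the black cover, a plate 138 x 140 x 6 mm that reaches from the hinge to the front and lies on the walls: 0 shut, growing as it opens upward and backward, 1.57 upright, 1.9 at its stop. A stiff hinge: about 3 N at the front edge moves it, and it stays where it is left.
- cover_edge (a point): Middle of the cover's free front edge, on its underside, 138 mm from the hinge.
- dial (a joint): Angle of the dial, a round ribbed black collar, 40 mm in diameter and 21 mm high, on the compartment's floor: 0 at the first mark, growing clockwise seen from above, 0.6 rad from mark to mark, 1.8 at the fourth, 3.0 at the sixth and last; light friction, stays where it is left.
- dial_top (a point): Centre of the dial's top face, 62 mm above the table, 8 mm in front of the charger's origin. Its axes turn with the dial.
- dial_pointer (a point): Outer end of the white pointer line on the dial's top, 20 mm from the dial's axis.
- mark4 (a point): The fourth mark on the plate round the dial, 34 mm from the dial's axis. Six black radial bars, 7 to 16 mm long, each longer than the last going clockwise; the shortest is the first.
- blade: Loose pry blade, 180 mm long, 0.1 kg, lying flat: wooden handle 24 mm wide, 20 mm high (x -80 to 0 mm), steel neck 20 mm wide, 16 mm high to x = +20, then a flat steel blade 18 mm wide, 2.5 mm thick to x = +95, level with its underside. Origin: on the underside near its balance point, at the handle's front end; x points to the tip.
- blade_tip (a point): Middle of the blade's tip end, 95 mm from the blade's origin, 1.25 mm above its underside.
- mat: Fixed black rubber mat, 300 (x) x 180 (y) x 3 mm. Origin: centre of its underside.
- screwdriver: Loose screwdriver with a thick grey handle and thin round shaft, 190 mm long, lying on the mat beside the blade; not needed.
- bitcase: Loose flat dark drill-bit case, 110 x 65 x 20 mm, on the table between mat and charger; not needed.
Things that resemble listed ones, but are neither listed nor needed, are in the scene too. What is shaped like the blade but green is not meant.

How it is judged:
On the way, in this order (a step that is already met when the one before it is completed fails the run):
1. the blade lifts the cover ajar (more than 0.1 rad, with the blade bearing on it) (value of joint cover above 0.1 rad and contact force between blade and cover_c0 above 0.2 N), for 0.06 s.
2. the cover is swung back past upright (value of joint cover above 1.55 rad), for 0.1 s.
At the end, for the whole second after the job is handed in: The cover stands open past upright (beyond 1.55 rad), the dial's pointer is within 0.18 rad of the fourth mark, and the blade lies flat and still on the mat with its balance point over the mat (value of joint cover above 1.55 rad and value of joint dial between 1.62 and 1.98 rad and x of blade in the frame of mat between -0.15 and 0.15 m and y of blade in the frame of mat between -0.09 and 0.09 m and z of blade in the frame of mat below 0.009 m and angle between blade's own z axis and vertical below 0.12 rad and linear speed of blade below 0.02 m/s); the robot touches nothing.
It fails at once if the gripper or arm bears on the cover (over 1 N) before it is ajar (0.1 rad) (value of joint cover below 0.1 rad and contact force between any of the fingers, the arm and cover_c0 above 1 N).
It fails at once if the screwdriver or the drill-bit case is pushed more than 30 mm from its place (distance of any of screwdriver, bitcase from where it was at the start of the episode above 0.03 m).
It also fails if it takes over 66 s, if anything falls off the work surface, if the arm or the gripper's body presses on something with over 40 N, if the wrist force passes 120 N, or if a joint passes its speed limit or range.

## Robot

A 6-joint arm with a two-finger parallel gripper is mounted at the origin on the work surface. World frame = base frame: x ahead of the robot, y to its left, z up, the work surface at z = 0. Lengths are in m, angles in rad, forces in N, time in s.
With the tool pointing down it reaches from about 0.275 to 0.85 m from the base axis. Payload 5.2 kg.
Tool frame: the origin (TCP) lies at the very end of the fingers, on their centre line; the grasp point (between the pads) lies 19 mm behind it; z points along the fingers, y is the direction in which the jaws open and shut (so a half turn about z gives the same grasp; the last joint's range is limited). The gripper opens to 85 mm and grips with 20 to 120 N. Pads are 22 mm wide; open, the fingers measure 114 mm over their backs; the gripper's body (76 mm by 85 mm) begins 54 mm behind the grasp point. The pads swing forward as they close: fully open they stand 13 mm farther back than shut.
Start: joints at [1.074, 0.259, 1.535, -0, 1.348, -0.203], TCP at [0.159, 0.526, 0.204] pointing down, gripper open.
Joint ranges: [-3.14, 3.14], [-0.91, 2.08], [0.19, 2.58], [-1.22, 4.36], [0.22, 2.71], [-3.12, 3.12]. Speed limits (rad/s): [2.57, 2.57, 3.14, 3.14, 3.14, 3.14].

## Interface

Orientations are given as a unit quaternion [x, y, z, w].
In Python, from bench import sense, get_image, finish_job gives the robot as it stands.
- The arm moves only by the shell command python3 -m creep 'ROWS'. ROWS is JSON, a list of rows, each a list of 7 numbers: the shift along the world's x, y, z in mm, then the turn, a rotation vector about the world's x, y, z in rad, then the closure in counts, from 0 (fully open) to 255 (shut). In form: [[x, y, z, wx, wy, wz, hand], ...]. A call has 1 to 10 rows; each row is the pose to reach, as a shift and turn from the pose measured when the call began; what a row does not reach only later rows make up. A row lasts 1/8 s, in which the tool goes at most 62.5 mm and 10.7 degrees, less where a joint would pass 70% of its speed; a pose out of reach is approached as far as the arm can. A call with a gripper value outside its range is refused whole. The fingers move at their own pace and stop on an object; the grip force is fixed at half the most. Time passes only in rows, so rows that repeat a pose let the fingers close. It gives the time, the measured TCP pose, the force and the opening at its end, in the units of the state.
- sense(): the state, without advancing time (a new reading comes with each control period).
- get_image(name): name is "scene" or "top" or "wrist"; returns a dict with "image" (384x512x3 uint8, blue, green, red), "camera_matrix" (3x3 intrinsics, pixels), "world_from_camera" (4x4, takes a point from camera to world coordinates); the wrist camera has in their place "mount" (4x4, takes a point from camera to tool coordinates, whose origin is the TCP and whose axes are the flange's). Camera axes: x right, y down, z forward; pixel columns grow to the right and rows downward; lengths in m; the calibration is good to about 2 mm. A picture is of the moment at which its call begins: read the wrist's pose just before it. There is no depth.
- finish_job(): hands the job in, once; it reports no verdict.
The state is a dict: "time": time; "qpos": joint angles; "joint_vel": joint speeds; "joint_torque": joint torques, N m; "position": TCP position; "tool_rot": TCP orientation; "contact_force": force on the tool from outside, world axes, zero at the start; "torque": the same for the moment, N m; "grip_width": finger opening in m.
Only numpy, scipy, OpenCV 4.12 (cv2) and the standard library are available. Lean on these libraries where they do the work, as an engineer would, in place of code of your own. Each camera call takes 0.05 s, during which the arm holds its last target. There are 200 camera calls.

## Working session

There is one attempt and no reset: what is moved stays moved. The work goes in short steps, Python scripts to look and compute and a shell command to move; the robot and the scene stay as the last step left them, time stands still between calls to the robot, and variables do not carry over. Pictures are saved under pics/ and viewed, about 8 in all and at most 12, crops included, and the job is handed in when it is done.

```bash
mkdir -p pics; ls; python3 - <<'E'
from bench import sense,get_image
import cv2,numpy as np
for n in("scene","top"):
    d=get_image(n);cv2.imwrite(f"pics/{n}0.png",d["image"]);np.savez(f"{n}0.npz",**d);print(n,d["camera_matrix"].tolist(),np.round(d["world_from_camera"],3).tolist())
print(sense())
a=cv2.imread("pics/scene0.png");b=cv2.imread("pics/top0.png")
E
```

```text
pics
scene [[353.5442336109883, 0.0, 257.2868308448516], [0.0, 353.5442336109883, 186.17856825789494], [0.0, 0.0, 1.0]] [[-0.246, 0.65, -0.719, 1.208], [0.969, 0.167, -0.18, 0.107], [0.003, -0.742, -0.671, 0.79], [0.0, 0.0, 0.0, 1.0]]
top [[487.19204399486347, 0.0, 258.46346947916305], [0.0, 487.19204399486347, 190.55956373181877], [0.0, 0.0, 1.0]] [[-0.017, -0.995, 0.103, 0.308], [-1.0, 0.018, 0.002, -0.094], [-0.004, -0.103, -0.995, 1.361], [0.0, 0.0, 0.0, 1.0]]
{'time': 0.1, 'qpos': array([ 1.07420234e+00,  2.59327796e-01,  1.53595517e+00, -1.33371994e-05,
        1.34795291e+00, -2.02844360e-01]), 'joint_vel': array([ 0.00036321, -0.00076369, -0.00281759,  0.00149789, -0.00087303,
        0.00072605]), 'joint_torque': array([ 2.49125529e-03, -4.46964312e+01, -2.91246700e+01, -1.66935854e-05,
        6.27982881e-03,  5.32121845e-06]), 'position': array([0.15901501, 0.52599696, 0.2030342 ]), 'tool_rot': array([ 1.46345801e-01,  9.89233153e-01, -7.74104561e-04, -2.75402438e-04]), 'contact_force': array([-0.67589678, -0.3772655 , -0.40548684]), 'torque': array([-0.01867522, -0.00236194, -0.00421033]), 'grip_width': 0.08533108243236331}
```

View pics/top0.png

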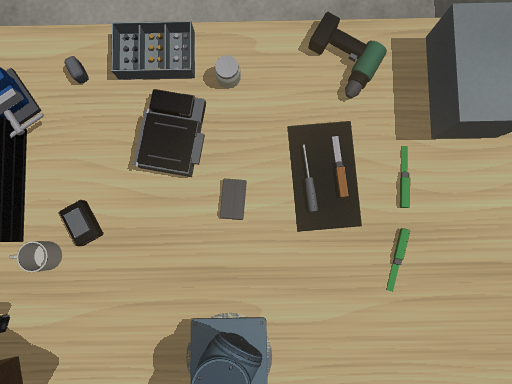

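View pics/scene0.png

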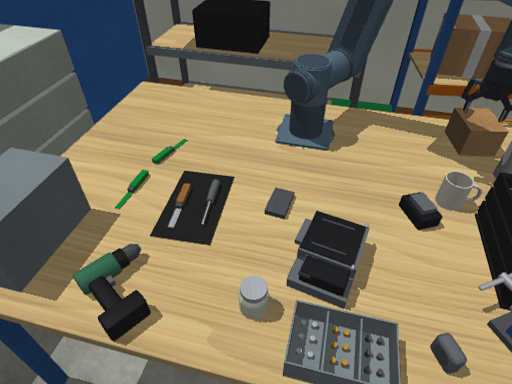

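Top view: the mat is at (325,177). On it lie an orange-handled blade (handle at 342,182, tip at about 337,137) and the screwdriver at (309,180). Two green lookalikes are at (405,178) and (398,260). The charger's cover is at (170,145), its sill on the right at (202,148), the battery dock above at (172,103), and the bit case at (233,198). I choose the orange-handled one and check it in a crop while measuring.

```bash
cat > h.py <<'E'
import cv2,numpy as np
def load(n):
    d=np.load(n);return d
def cast(d,px,z,T=None):
    K=d["camera_matrix"];T=d["world_from_camera"] if T is None else T
    px=np.atleast_2d(np.asarray(px,float));r=np.c_[(px-K[[0,1],[2,2]])/K[0,0],np.ones(len(px))]@T[:3,:3].T
    return T[:3,3]+r*((z-T[2,3])/r[:,2])[:,None]
def blob(mask,x0,y0,x1,y1):
    m=np.zeros(mask.shape,np.uint8);m[y0:y1,x0:x1]=mask[y0:y1,x0:x1]
    c=max(cv2.findContours(m,0,2)[0],key=cv2.contourArea);return cv2.boxPoints(cv2.minAreaRect(c)),cv2.contourArea(c)
E
python3 - <<'E'
from h import *
d=load("top0.npz");im=d["image"];hsv=cv2.cvtColor(im,cv2.COLOR_BGR2HSV);g=im.max(2)
cv2.imwrite("pics/c1.png",cv2.resize(im[85:240,125:365],None,fx=3.3,fy=3.3,interpolation=2))
f=lambda t,m,b,z:(lambda B:print(t,B[1],B[0].round(1).tolist(),cast(d,B[0],z)[:,:2].round(4).tolist()))(blob(m.astype(np.uint8),*b))
f("mat",g<70,(280,115,368,235),.003)
f("handle",(hsv[...,1]>130)&(hsv[...,0]<20),(328,130,355,205),.018)
f("steel",(g>110)&(hsv[...,1]<60),(325,130,350,172),.006)
f("cover",g<55,(128,112,206,180),.076)
f("case",(g<110)&(hsv[...,1]<80),(212,172,252,225),.02)
E
```

```text
mat 6521.5 [[287.1000061035156, 126.30000305175781], [351.20001220703125, 120.4000015258789], [360.8999938964844, 225.5], [296.79998779296875, 231.39999389648438]] [[0.6307, -0.1753], [0.6445, -0.3578], [0.3461, -0.3737], [0.3328, -0.1952]]
handle 227.5 [[335.20001220703125, 167.3000030517578], [344.0, 166.0], [348.29998779296875, 195.8000030517578], [339.3999938964844, 197.10000610351562]] [[0.5085, -0.3055], [0.5115, -0.3301], [0.428, -0.339], [0.425, -0.3145]]
steel 128.0 [[331.6000061035156, 136.3000030517578], [337.6000061035156, 135.5], [341.29998779296875, 160.8000030517578], [335.20001220703125, 161.6999969482422]] [[0.5987, -0.3003], [0.6009, -0.3174], [0.5282, -0.3251], [0.5261, -0.3081]]
cover 2556.0 [[136.3000030517578, 162.5], [146.60000610351562, 111.0999984741211], [197.89999389648438, 121.4000015258789], [187.6999969482422, 172.6999969482422]] [[0.5224, 0.2338], [0.6621, 0.2072], [0.6312, 0.0687], [0.4922, 0.0967]]
case 863.5 [[219.1999969482422, 217.3000030517578], [222.6999969482422, 177.89999389648438], [246.1999969482422, 180.0], [242.60000610351562, 219.39999389648438]] [[0.3749, 0.0186], [0.484, 0.0076], [0.4769, -0.0573], [0.3679, -0.0459]]
```

View pics/c1.png

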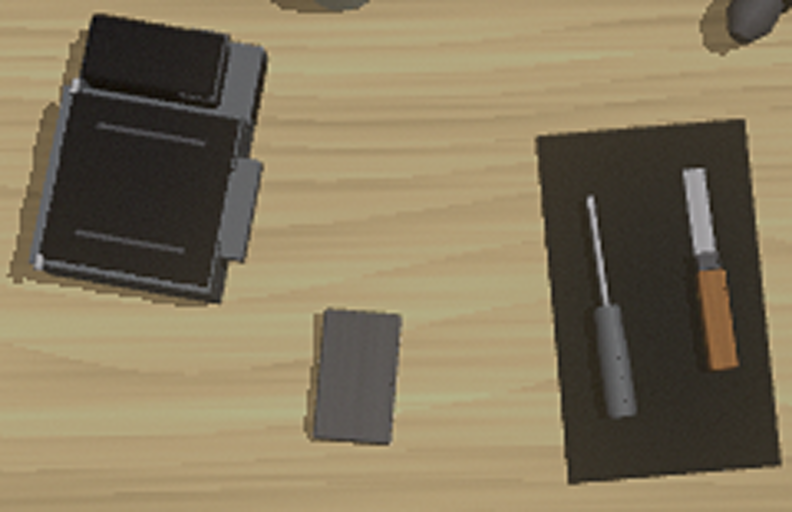

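The crop confirms the orange-handled blade (steel to crop (693,170), handle (718,320)), with the screwdriver about 85 mm to its left. The sill shows at crop (220–264, 157–262), so the front faces world −y. I now refine the charger pose across the two views.

```bash
python3 - <<'E'
from h import *
d=load("top0.npz");s=load("scene0.npz")
f=lambda d,t,m,b,z:(lambda B:print(t,B[1],B[0].round(1).tolist(),cast(d,B[0],z)[:,:2].round(4).tolist()))(blob(m.astype(np.uint8),*b))
g=d["image"].max(2);hs=cv2.cvtColor(d["image"],cv2.COLOR_BGR2HSV)
f(d,"sill",(g>70)&(hs[...,1]<60),(193,128,210,170),.061)
g=s["image"].max(2)
for th in(50,65):f(s,"cover scene",g<th,(290,205,375,272),.076)
# model check: project charger corners in both views
o=np.array([.577,.151]);
def proj(d,P):
    T=np.linalg.inv(d["world_from_camera"]);p=(P@T[:3,:3].T+T[:3,3])@d["camera_matrix"].T;return p[:,:2]/p[:,2:]
a=np.radians(78.3);X=np.array([np.cos(a),np.sin(a)]);Y=np.array([-X[1],X[0]])
# origin from cover mask centre (x from -73 to 65)
c=np.array([[0.5224,0.2338],[0.6621,0.2072],[0.6312,0.0687],[0.4922,0.0967]]).mean(0);o=c+.004*X;print("origin",o)
P=np.array([[*(o+x*X+y*Y),z] for x,y,z in[(-.073,-.07,.076),(-.073,.07,.076),(.065,.07,.076),(.065,-.07,.076),(-.095,-.042,.061),(-.095,.042,.061),(-.075,-.042,.061),(-.075,.042,.061)]])
ims=[]
for dd,(x0,y0,x1,y1) in((d,(125,80,215,190)),(s,(280,200,380,305))):
    im=cv2.resize(dd["image"][y0:y1,x0:x1],None,fx=4,fy=4,interpolation=2)
    for p in proj(dd,P):cv2.circle(im,tuple(int(v) for v in(p-[x0,y0])*4+2),3,(0,0,255),1)
    ims.append(cv2.copyMakeBorder(im,0,440-im.shape[0],0,0,0))
cv2.imwrite("pics/chk.png",np.hstack(ims))
E
```

```text
sill 206.0 [[190.3000030517578, 162.0], [194.60000610351562, 131.89999389648438], [203.5, 133.1999969482422], [199.1999969482422, 163.3000030517578]] [[0.5234, 0.0918], [0.6059, 0.0798], [0.6019, 0.0555], [0.5194, 0.0676]]
cover scene 2113.5 [[299.0, 248.0], [312.0, 209.0], [365.70001220703125, 226.89999389648438], [352.70001220703125, 265.8999938964844]] [[0.6422, 0.0744], [0.4974, 0.0877], [0.5282, 0.2358], [0.6635, 0.2085]]
cover scene 2146.0 [[292.8999938964844, 246.3000030517578], [306.0, 207.0], [366.0, 227.0], [352.8999938964844, 266.29998779296875]] [[0.6407, 0.0585], [0.4938, 0.0703], [0.5283, 0.2366], [0.6645, 0.209]]
origin [0.57778615 0.15551689]
```

View pics/chk.png

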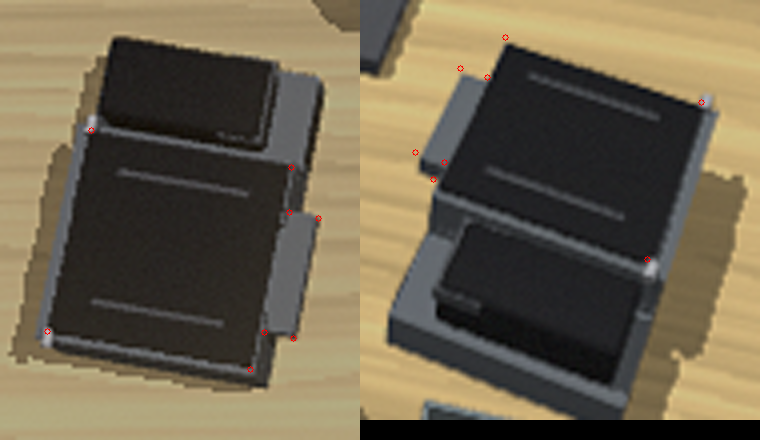

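```bash
python3 -m creep '[[150,-213,80,0,0,-0.5,100],[290,-426,80,0,0,-1.0,100],[290,-426,80,0,0,-1.0,100],[290,-426,80,0,0,-1.2,100],[336,-640,60,0,0,-1.6,100],[336,-640,60,0,0,-1.6,100],[336,-800,0,0,0,-2.0,100],[336,-845,0,0,0,-2.4,100],[336,-845,-40,0,0,-2.74,100],[336,-845,-60,0,0,-2.74,100]]'
```

```text
time: 1.35
position: [0.4159, -0.0301, 0.2142]
tool_rot: [0.886, 0.465, 0.0, -0.0]
contact_force: [2.1, 0.8, 0.7]
grip_width: 0.0519
```

Top overlay matches the cover and sill to within 1 px. The scene overlay is 1–3 px off at the front (about 3–6 mm in x), which is harmless with a 60 mm wide notch. Continuing to the blade.

```bash
python3 -m creep '[[30,-100,-20,0,0,-0.2,100],[50,-200,-60,0,0,-0.5,100],[78,-289,-120,0,0,-0.862,100],[78,-289,-120,0,0,-0.862,100],[78,-289,-140,0,0,-0.862,100],[78,-289,-150,0,0,-0.862,100],[78,-289,-150,0,0,-0.862,100],[78,-289,-150,0,0,-0.862,100]]'; python3 - <<'E'
from bench import *
import cv2,numpy as np
s=sense();d=get_image("wrist");cv2.imwrite("pics/w1.png",d["image"]);np.savez("w1.npz",pos=s["position"],q=s["tool_rot"],**d);print(s["position"],s["tool_rot"],d["mount"].round(3).tolist(),d["camera_matrix"][0])
E
```

```text
time: 2.35
position: [0.4938, -0.3183, 0.0646]
tool_rot: [0.999, 0.052, 0.0, -0.001]
contact_force: [-0.2, -0.8, 0.8]
grip_width: 0.0522
[ 0.49380002 -0.31832473  0.06458886] [ 9.98635603e-01  5.22153092e-02  3.75627237e-04 -5.93570386e-04] [[-0.001, -0.958, -0.287, 0.073], [1.0, -0.001, 0.001, -0.0], [-0.001, -0.287, 0.958, -0.17], [0.0, 0.0, 0.0, 1.0]] [331.62066066   0.         254.77158351]
```

View pics/w1.png

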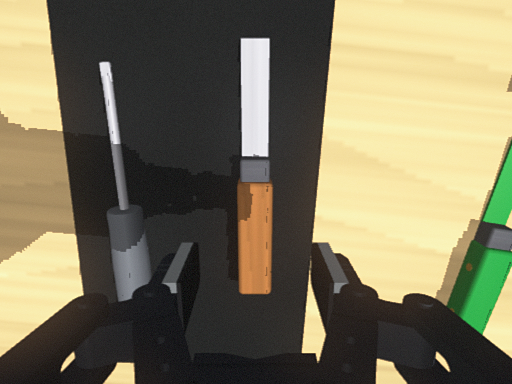

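Wrist view: the blade is centred between the fingers (column 255), its tip at row 38, handle front at row 182, handle end at row 293. The screwdriver is clear to the left.

```bash
cat >> h.py <<'E'
from scipy.spatial.transform import Rotation as R
def wT(d):
    T=np.eye(4);T[:3,:3]=R.from_quat(d["q"]).as_matrix();T[:3,3]=d["pos"];return T@d["mount"]
E
python3 - <<'E'
from h import *
d=load("w1.npz");T=wT(d)
for p,z in(((255,38),.0055),((255,182),.023),((254.5,293),.003)):print(cast(d,p,z,T).round(4))
E
```

```text
[[ 0.6017 -0.307   0.0055]]
[[ 0.5128 -0.3163  0.023 ]]
[[ 0.4165 -0.3259  0.003 ]]
```

```bash
python3 -m creep '[[3,0,-35,0,0,0,100],[3,0,-58,0,0,0,100],[3,0,-58,0,0,0,100],[3,0,-58,0,0,0,255],[3,0,-58,0,0,0,255],[3,0,-58,0,0,0,255],[3,0,-58,0,0,0,255],[3,0,-58,0,0,0,255]]'; python3 -m creep '[[0,0,40,0,0,0,255],[0,0,80,0,0,0,255],[0,0,120,0,0,0.1,255],[0,0,150,0,0,0.1,255]]'
```

```text
time: 3.4
position: [0.4972, -0.3184, 0.0074]
tool_rot: [0.999, 0.052, 0.001, -0.0]
contact_force: [-0.1, 0.3, -1.0]
grip_width: -0.0003
time: 3.9
position: [0.4975, -0.3188, 0.1593]
tool_rot: [0.995, 0.103, 0.001, 0.001]
contact_force: [-0.8, -0.5, -0.1]
grip_width: 0.0001
```

Grip width is about 0, so it missed. Looking.

```bash
python3 - <<'E'
from bench import *
import cv2,numpy as np
s=sense();d=get_image("wrist");np.savez("w2.npz",pos=s["position"],q=s["tool_rot"],**d);print(s["position"],s["grip_width"])
t=get_image("top")["image"];np.savez("t2.npz",im=t)
cv2.imwrite("pics/w2.png",np.hstack([cv2.resize(d["image"],(400,300)),cv2.resize(t[110:240,280:420],(400,300))]))
E
```

```text
[ 0.49750494 -0.31875967  0.15930063] 0.00013686381827258135
```

View pics/w2.png

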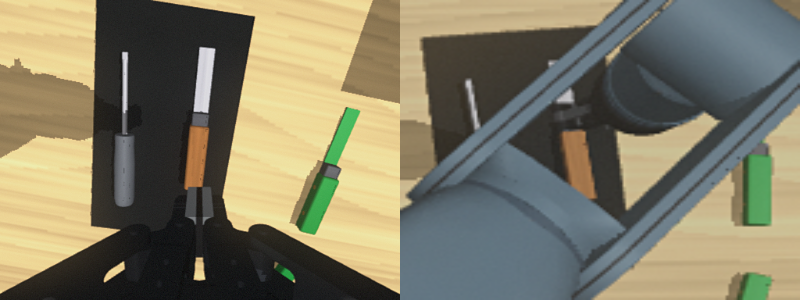

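```bash
python3 - <<'E'
from h import *
d=load("w2.npz");T=wT(d);im=d["image"];hs=cv2.cvtColor(im,cv2.COLOR_BGR2HSV)
m=((hs[...,1]>130)&(hs[...,0]<20)).astype(np.uint8)
b,a=blob(m,225,140,285,260);print(b.round(1).tolist(),cast(d,b,.023,T).round(4).tolist())
m=((im.min(2)>140)&(hs[...,1]<60)).astype(np.uint8)
b,a=blob(m,230,40,290,170);print(b.round(1).tolist(),cast(d,b,.0055,T).round(4).tolist())
Ti=np.linalg.inv(T);p=d["camera_matrix"]@(Ti[:3,:3]@d["pos"]+Ti[:3,3]);print("tcp px",p[:2]/p[2])
E
```

```text
[[233.39999389648438, 241.60000610351562], [242.3000030517578, 158.8000030517578], [267.79998779296875, 161.5], [258.8999938964844, 244.3000030517578]] [[0.4279, -0.3114, 0.023], [0.5123, -0.3039, 0.023], [0.5146, -0.3278, 0.023], [0.4302, -0.3372, 0.023]]
[[247.1999969482422, 142.3000030517578], [255.10000610351562, 59.79999923706055], [274.8999938964844, 61.70000076293945], [267.0, 144.1999969482422]] [[0.526, -0.3055, 0.0055], [0.6007, -0.2978, 0.0055], [0.6028, -0.3158, 0.0055], [0.5281, -0.3248, 0.0055]]
tcp px [255.12503506 233.8300488 ]
```

```bash
python3 -m creep '[[0,0,-60,0,0,-0.1,90],[0,0,-110,0,0,-0.1,90],[0,0,-153,0,0,-0.1,90],[0,0,-153,0,0,-0.1,90],[0,0,-153,0,0,-0.1,90],[0,0,-153,0,0,-0.1,90]]'; python3 -m creep '[[0,0,0,0,0,0,130],[0,0,0,0,0,0,130]]';python3 -m creep '[[0,0,0,0,0,0,200],[0,0,0,0,0,0,200]]'
```

```text
time: 4.75
position: [0.5003, -0.3213, 0.0105]
tool_rot: [0.999, 0.052, 0.005, 0.004]
contact_force: [-0.0, 0.2, 0.1]
grip_width: 0.0555
time: 5.0
position: [0.501, -0.3219, 0.0118]
tool_rot: [0.999, 0.052, 0.005, 0.005]
contact_force: [-0.6, 0.8, -0.5]
grip_width: 0.0421
time: 5.25
position: [0.5011, -0.322, 0.0121]
tool_rot: [0.999, 0.052, 0.006, 0.005]
contact_force: [-0.6, 0.5, -2.0]
grip_width: 0.0183
```

```bash
python3 - <<'E'
from bench import *
import cv2,numpy as np
s=sense();d=get_image("wrist");print(s["position"],s["grip_width"],s["contact_force"],s["qpos"],s["joint_torque"])
t=get_image("scene")["image"]
cv2.imwrite("pics/w3.png",np.hstack([cv2.resize(d["image"],(400,300)),cv2.resize(t[165:245,140:240],(375,300),interpolation=2)]))
E
```

```text
[ 0.50109933 -0.32200139  0.01206024] 0.018285348476125337 [-0.5815777   0.48183996 -2.04331561] [-7.58659028e-01  5.16742929e-01  1.66177825e+00  7.58976728e-04
  9.47590066e-01  7.06750207e-01] [ 1.06007780e-02 -5.29784453e+01 -2.29456866e+01  3.28546856e-03
 -8.95320671e-02  6.66033816e-05]
```

View pics/w3.png

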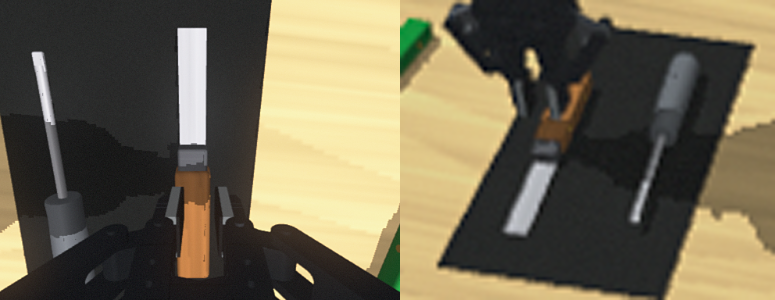

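```bash
python3 -m creep '[[0,0,10,0,0,0,100],[0,0,20,0,0,0,100],[0,0,20,0,0,0,100],[0,0,20,0,0,0,100]]'; python3 -m creep '[[0,0,0,0,0,0,100]]'; python3 -c "
from bench import *;from scipy.spatial.transform import Rotation as R
s=sense();print(s['position'],R.from_quat(s['tool_rot']).as_matrix()[:,1:].round(4).tolist(),s['joint_vel'].round(3))"
```

```text
time: 5.85
position: [0.501, -0.3219, 0.032]
tool_rot: [0.999, 0.052, 0.005, 0.005]
contact_force: [0.3, 0.0, -1.5]
grip_width: 0.052
time: 5.98
position: [0.5008, -0.3217, 0.0318]
tool_rot: [0.999, 0.052, 0.005, 0.005]
contact_force: [-0.5, 0.1, -0.9]
grip_width: 0.0518
[ 0.50076409 -0.32173194  0.03175242] [[0.1047, 0.0111], [-0.9944, -0.0097], [0.0108, -0.9999]] [ 0.001 -0.001 -0.001 -0.001  0.001 -0.   ]
```

```bash
python3 -m creep '[[-3.5,4,0,0.0097,0.011,0,110],[-3.5,4,0,0.0097,0.011,0,110],[-3.5,4,-15,0.0097,0.011,0,110],[-3.5,4,-20,0.0097,0.011,0,110],[-3.5,4,-20,0.0097,0.011,0,110]]'; python3 -m creep '[[0,0,-6,0,0,0,110],[0,0,-6,0,0,0,110],[0,0,-6,0,0,0,110]]';python3 -m creep '[[0,0,0,0,0,0,150],[0,0,0,0,0,0,150]]';python3 -m creep '[[0,0,0,0,0,0,190],[0,0,0,0,0,0,190]]'
```

```text
time: 6.6
position: [0.4966, -0.3172, 0.0106]
tool_rot: [0.999, 0.052, -0.001, -0.001]
contact_force: [0.5, 0.7, 0.2]
grip_width: 0.0485
time: 6.98
position: [0.4967, -0.3173, 0.0048]
tool_rot: [0.999, 0.052, -0.001, -0.001]
contact_force: [-0.3, -0.0, 0.4]
grip_width: 0.0486
time: 7.22
position: [0.4968, -0.3174, 0.0049]
tool_rot: [0.999, 0.052, -0.0, -0.001]
contact_force: [-0.0, -0.1, 1.0]
grip_width: 0.0346
time: 7.48
position: [0.4969, -0.3174, 0.005]
tool_rot: [0.999, 0.052, -0.0, -0.0]
contact_force: [0.1, -0.0, -0.9]
grip_width: 0.022
```

```bash
python3 -m creep '[[0,0,-2,0,0,0,190],[0,0,-2,0,0,0,200],[0,0,-2,0,0,0,210]]';python3 -m creep '[[0,0,0,0,0,0,255],[0,0,0,0,0,0,255],[0,0,0,0,0,0,255]]'; python3 - <<'E'
from bench import *
import cv2,numpy as np
s=sense();d=get_image("wrist");np.savez("w4.npz",pos=s["position"],q=s["tool_rot"],**d)
t=get_image("scene")["image"]
cv2.imwrite("pics/w4.png",np.hstack([cv2.resize(d["image"],(400,300)),cv2.resize(t[165:245,140:240],(375,300),interpolation=2)]))
E
```

```text
time: 7.85
position: [0.4968, -0.3174, 0.0029]
tool_rot: [0.999, 0.052, -0.0, -0.001]
contact_force: [-0.4, -0.2, -0.5]
grip_width: 0.0152
time: 8.22
position: [0.4969, -0.3174, 0.003]
tool_rot: [0.999, 0.052, -0.0, -0.001]
contact_force: [-0.3, 0.5, 0.5]
grip_width: -0.0
```

View pics/w4.png

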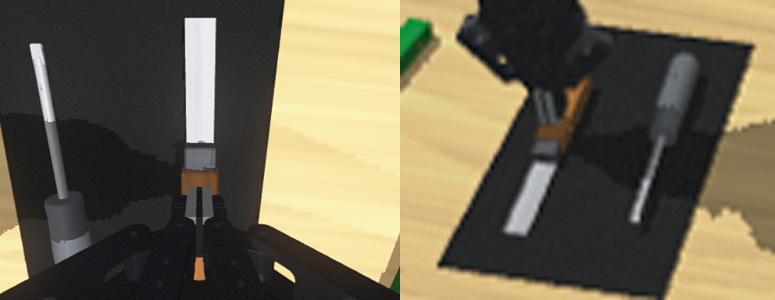

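```bash
python3 - <<'E'
from h import *
s=load("scene0.npz");w=load("w4.npz");print(w["pos"])
for z in(0,.01,.02,.03,.04,.05):print(z,cast(s,(178.1,198.3),z).round(4))
T=np.linalg.inv(s["world_from_camera"])
for z in(.003,.023,.043):
    p=s["camera_matrix"]@(T[:3,:3]@np.r_[w["pos"][:2],z]+T[:3,3]);print("proj",z,p[:2]/p[2])
# blade geometry in wrist view, for camera height offset dz
T=wT(w);im=w["image"];hs=cv2.cvtColor(im,cv2.COLOR_BGR2HSV)
m=((im.min(2)>140)&(hs[...,1]<60)).astype(np.uint8);b,a=blob(m,220,5,290,200)
for dz in(-.02,0,.02):
    T2=T.copy();T2[2,3]+=dz;c=cast(w,b,.0055,T2);print(dz,np.linalg.norm(c-np.roll(c,1,0),axis=1).round(4),c.mean(0).round(4))
E
```

```text
[ 0.49685993 -0.31736935  0.00295879]
0 [[ 0.4808 -0.3366  0.    ]]
0.01 [[ 0.49  -0.331  0.01 ]]
0.02 [[ 0.4992 -0.3254  0.02  ]]
0.03 [[ 0.5084 -0.3197  0.03  ]]
0.04 [[ 0.5177 -0.3141  0.04  ]]
0.05 [[ 0.5269 -0.3085  0.05  ]]
proj 0.003 [181.5514726  202.10210859]
proj 0.023 [180.64870832 197.53921371]
proj 0.043 [179.72370046 192.86389181]
-0.02 [0.066  0.0157 0.066  0.0179] [ 0.565  -0.3108  0.0055]
0 [0.0749 0.0178 0.0749 0.0203] [ 0.5644 -0.311   0.0055]
0.02 [0.0839 0.0199 0.0839 0.0228] [ 0.5637 -0.3111  0.0055]
```

The shut fingers hover over the handle with no contact force, while the reported TCP z is 3 mm. The scene view puts the fingertips at about z = 23 mm, so the real tips sit roughly 20 mm short of the reported TCP. I'll open and feel downward in small steps.

```bash
python3 -m creep '[[0,0,10,0,0,0,110],[0,0,10,0,0,0,110],[0,0,10,0,0,0,110],[0,0,10,0,0,0,110],[0,0,-3,0,0,0,110],[0,0,-3,0,0,0,110],[0,0,-6,0,0,0,110],[0,0,-6,0,0,0,110]]'; for i in 1 2; do python3 -c "
from bench import *;s=sense();print(s['position'],s['contact_force'],s['tool_rot'])"; done;  python3 -m creep '[[0,0,-2,0,0,0,110],[0,0,-4,0,0,0,110],[0,0,-4,0,0,0,110]]'
```

```text
time: 9.32
position: [0.4967, -0.3173, -0.0033]
tool_rot: [0.999, 0.052, -0.001, -0.001]
contact_force: [0.3, 0.3, -0.2]
grip_width: 0.0483
[ 0.49674726 -0.31726321 -0.00333112] [ 0.27580894  0.29457671 -0.19931348] [ 9.98623431e-01  5.24441336e-02 -6.22478509e-04 -6.83796317e-04]
[ 0.49674726 -0.31726321 -0.00333112] [ 0.27580894  0.29457671 -0.19931348] [ 9.98623431e-01  5.24441336e-02 -6.22478509e-04 -6.83796317e-04]
time: 9.7
position: [0.4967, -0.3172, -0.0075]
tool_rot: [0.999, 0.052, -0.001, -0.001]
contact_force: [0.3, 0.6, 0.3]
grip_width: 0.0486
```

```bash
python3 -m creep '[[0,0,-2,0,0,0,110],[0,0,-4,0,0,0,110],[0,0,-4,0,0,0,110]]'; python3 -m creep '[[0,0,-1,0,0,0,150],[0,0,-1,0,0,0,190],[0,0,-1,0,0,0,220],[0,0,-1,0,0,0,255],[0,0,-1,0,0,0,255],[0,0,-1,0,0,0,255]]'
```

```text
time: 10.07
position: [0.4965, -0.317, -0.0117]
tool_rot: [0.999, 0.052, -0.001, -0.001]
contact_force: [0.6, 0.5, -0.1]
grip_width: 0.0483
time: 10.82
position: [0.4966, -0.3171, -0.0125]
tool_rot: [0.999, 0.052, -0.001, -0.001]
contact_force: [-0.7, 1.1, 3.1]
grip_width: 0.0217
```

Gripped (width 22 mm, force present). Lifting and swinging the blade to face the notch.

```bash
python3 -m creep '[[0,0,25,0,0,0,255],[0,0,60,0,0,0,255],[0,0,110,0,0,0.15,255],[10,50,130,0,0,0.32,255],[15,100,130,0,0,0.5,255],[20,150,130,0,0,0.68,255],[30,190,130,0,0,0.86,255],[38,220,110,0,0,1.04,255],[38,245,90,0,0,1.22,255],[38,245,70,0,0,1.274,255]]';python3 -c "
from bench import *;s=sense();print(s['position'],s['qpos'].round(2))"
```

```text
time: 12.08
position: [0.534, -0.0699, 0.0564]
tool_rot: [0.77, 0.638, -0.001, -0.001]
contact_force: [0.8, 0.1, -0.8]
grip_width: 0.0219
[ 0.53395076 -0.06986874  0.05636111] [-0.34  0.39  1.75 -0.    1.01 -0.15]
```

```bash
python3 - <<'E'
from h import *
from bench import *
s=sense();w=get_image("wrist");np.savez("w5.npz",pos=s["position"],q=s["tool_rot"],**w);w=load("w5.npz");T=wT(w)
print(s["position"])
im=w["image"];hs=cv2.cvtColor(im,cv2.COLOR_BGR2HSV)
m=((im.min(2)>140)&(hs[...,1]<60)).astype(np.uint8);b,a=blob(m,215,20,295,200);c=cast(w,b,s["position"][2]+.018,T);print(b.round(1).tolist(),c.round(4).tolist())
sc=get_image("scene")
cv2.imwrite("pics/w5.png",np.hstack([cv2.resize(im,(400,300)),cv2.resize(sc["image"][190:270,255:360],(394,300),interpolation=2)]))
np.savez("s5.npz",**sc)
E
```

```text
[ 0.53395076 -0.06986874  0.05636111]Traceback (most recent call last):
  File "<stdin>", line 6, in <module>
  File "h.py", line 10, in blob
    c=max(cv2.findContours(m,0,2)[0],key=cv2.contourArea);return cv2.boxPoints(cv2.minAreaRect(c)),cv2.contourArea(c)
ValueError: max() iterable argument is empty
```

```bash
python3 - <<'E'
from h import *
from bench import *
im=load("w5.npz")["image"]
sc=get_image("scene");np.savez("s5.npz",**sc)
cv2.imwrite("pics/w5.png",np.hstack([cv2.resize(im,(400,300)),cv2.resize(sc["image"][190:270,255:360],(394,300),interpolation=2)]))
E
```

```text
(no output)
```

View pics/w5.png

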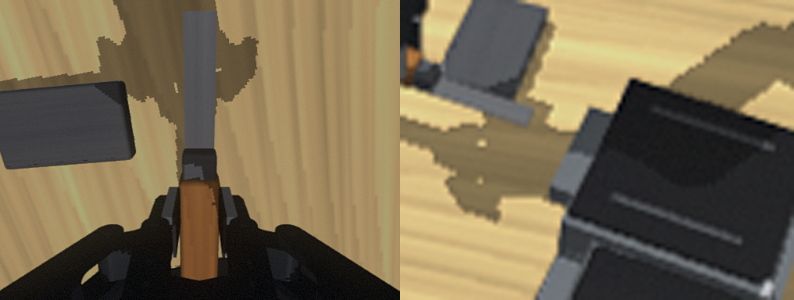

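The blade is held straight: wrist tip at full-res (255,14), scene tip at (290,221), with the sill just ahead. Triangulating the tip.

```bash
python3 - <<'E'
from h import *
w=load("w5.npz");s=load("s5.npz");T=wT(w)
def P(d,T):return d["camera_matrix"]@np.linalg.inv(T)[:3]
X=cv2.triangulatePoints(P(w,T),P(s,s["world_from_camera"]),np.array([[254.7],[14.1]]),np.array([[289.9],[220.9]]))
X=(X[:3]/X[3]).ravel();print("tip",X.round(4),"minus tcp",(X-w["pos"]).round(4))
for z in(.06,.07,.08):print(z,cast(w,[(254.7,14.1),(255,192)],z,T).round(4).tolist(),cast(s,(289.9,220.9),z).round(4))
E
```

```text
tip [0.5536 0.0348 0.0719] minus tcp [0.0197 0.1047 0.0155]
0.06 [[0.5542, 0.0369, 0.06], [0.5389, -0.0452, 0.06]] [[0.5426 0.034  0.06  ]]
0.07 [[0.5539, 0.0348, 0.07], [0.5394, -0.0423, 0.07]] [[0.5517 0.035  0.07  ]]
0.08 [[0.5535, 0.0327, 0.08], [0.54, -0.0395, 0.08]] [[0.5609 0.036  0.08  ]]
```

```bash
python3 -m creep '[[0,0,-7,0,0,0,255],[2,10,-7,0,0,0,255],[4,20,-7,0,0,0,255],[6,30,-7,0,0,0,255],[8,40,-7,0,0,0,255],[8,40,-7,0,0,0,255]]'; python3 -m creep '[[2,8,0,0,0,0,255],[4,16,0,0,0,0,255],[5,25,0,0,0,0,255],[7,34,0,0,0,0,255],[7,34,0,0,0,0,255]]'
```

```text
time: 12.92
position: [0.5406, -0.0298, 0.0481]
tool_rot: [0.771, 0.637, -0.002, -0.002]
contact_force: [-0.2, -0.6, -1.6]
grip_width: 0.0218
time: 13.55
position: [0.5477, 0.005, 0.0481]
tool_rot: [0.77, 0.638, -0.002, -0.002]
contact_force: [-0.3, -0.3, -0.8]
grip_width: 0.022
```

```bash
python3 -m creep '[[0,2,-2,0.098,-0.019,0,255],[1,4,-5,0.196,-0.038,0,255],[1,6,-9,0.294,-0.057,0,255],[1,6,-12,0.294,-0.057,0,255],[1,6,-12,0.294,-0.057,0,255],[1,6,-11,0.294,-0.057,0,255]]'
```

```text
time: 14.3
position: [0.5489, 0.0113, 0.0374]
tool_rot: [0.761, 0.632, 0.112, -0.096]
contact_force: [-0.5, -1.2, -2.2]
grip_width: 0.0222
```

```bash
python3 -m creep '[[0,1,8,0,0,0,255],[1,3,15,0,0,0,255],[1,5,22,0,0,0,255],[2,8,29,0,0,0,255],[2,8,29,0,0,0,255]]'; python3 - <<'E'
from h import *
from bench import *
print(sense()["position"]);sc=get_image("scene");np.savez("s6.npz",**sc);wr=get_image("wrist")["image"]
cv2.imwrite("pics/w6.png",np.hstack([cv2.resize(wr,(400,300)),cv2.resize(sc["image"][170:290,255:400],(362,300),interpolation=2)]))
E
```

```text
time: 14.92
position: [0.5512, 0.0198, 0.0672]
tool_rot: [0.761, 0.632, 0.113, -0.096]
contact_force: [-0.6, -0.1, -2.5]
grip_width: 0.0218
[0.55115887 0.01982379 0.06720863]
```

View pics/w6.png

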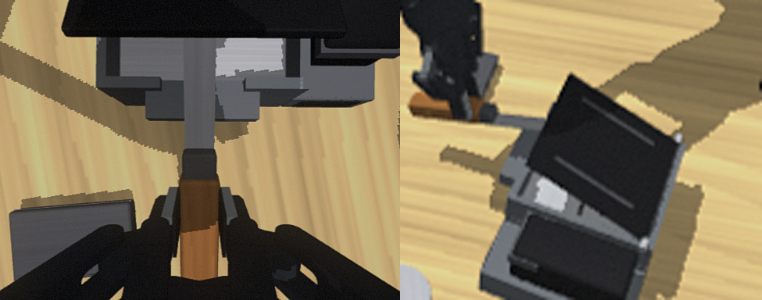

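The cover is up about 0.4 rad on the blade tip, with the gripper well clear. Swinging it over along its arc.

```bash
python3 -m creep '[[1.5,8,15,0,0,0,255],[3,17,28,0,0,0,255],[5,28,40,0,0,0,255],[8,41,50,0,0,0,255],[11,56,57,0,0,0,255],[14,71,63,0,0,0,255],[17,87,66,0,0,0,255],[20,103,67,0,0,0,255],[23,119,66,0,0,0,255],[24,123,65,0,0,0,255]]'; python3 -m creep '[[0,2,0,0,0,0,255],[0,2,0,0,0,0,255]]'
```

```text
time: 16.27
position: [0.5749, 0.1443, 0.1314]
tool_rot: [0.761, 0.632, 0.113, -0.097]
contact_force: [-0.9, -2.3, 0.4]
grip_width: 0.022
time: 16.52
position: [0.5746, 0.1465, 0.1312]
tool_rot: [0.761, 0.632, 0.113, -0.097]
contact_force: [-0.4, -0.2, -0.1]
grip_width: 0.0219
```

```bash
python3 - <<'E'
from h import *
from bench import *
s=sense();print(s["position"],s["qpos"].round(2));sc=get_image("scene");tp=get_image("top");np.savez("s7.npz",**sc)
cv2.imwrite("pics/w7.png",np.hstack([cv2.resize(tp["image"][70:200,110:240],(400,400)),cv2.resize(sc["image"][150:290,255:395],(400,400),interpolation=2)]))
E
```

```text
[0.57462859 0.14650108 0.131164  ] [-0.14  0.35  1.64  0.33  1.16 -0.08]
```

View pics/w7.png

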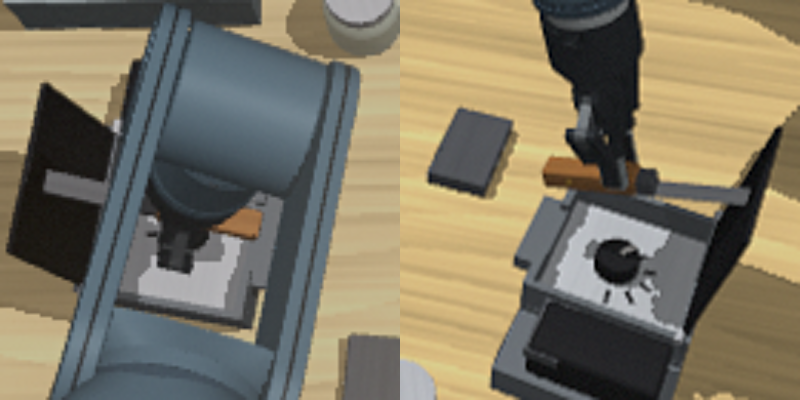

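The cover leans back past upright on the blade tip (about 1.75 rad). Next I take the blade back to its old place on the mat.

```bash
python3 -m creep '[[-6,-30,0,0,0,0,255],[-14,-75,10,0,0,0,255],[-22,-125,20,0,0,0,255],[-30,-175,30,0,0,0,255],[-38,-215,30,-0.1,0.019,0,255],[-42,-225,30,-0.2,0.038,0,255],[-42,-225,30,-0.294,0.057,0,255],[-42,-225,30,-0.294,0.057,0,255],[-42,-225,30,-0.294,0.057,0,255]]'; python3 -c "
from bench import *;from scipy.spatial.transform import Rotation as R
s=sense();print(s['position'],R.from_quat(s['tool_rot']).as_matrix().round(4).tolist(),s['grip_width'])"
```

```text
time: 17.75
position: [0.5323, -0.0784, 0.1609]
tool_rot: [0.769, 0.639, -0.002, -0.004]
contact_force: [-0.6, -0.4, -0.7]
grip_width: 0.022
[ 0.53231552 -0.0784276   0.1609354 ] [[0.1842, 0.9828, -0.0084], [0.9829, -0.1842, 0.0027], [0.0011, -0.0088, -1.0]] 0.02197303050999748
```

```bash
python3 -m creep '[[-5,-40,0,0,0,-0.18,255],[-10,-80,0,0,0,-0.36,255],[-15,-120,0,0,0,-0.54,255],[-20,-160,0,0,0,-0.72,255],[-28,-200,-20,0,0,-0.9,255],[-36,-239,-50,0,0,-1.08,255],[-36,-239,-90,0,0,-1.26,255],[-36,-239,-120,0,0,-1.28,255],[-36,-239,-145,0,0,-1.28,255],[-36,-239,-145,0,0,-1.28,255]]'; python3 -c "
from bench import *;from scipy.spatial.transform import Rotation as R
s=sense();print(s['position'],R.from_quat(s['tool_rot']).as_matrix().round(4).tolist(),s['grip_width'])"
```

```text
time: 19.0
position: [0.4943, -0.3167, 0.0136]
tool_rot: [0.999, 0.052, -0.001, -0.007]
contact_force: [-1.0, 0.2, -1.4]
grip_width: 0.0221
[ 0.49425976 -0.31671813  0.01358474] [[0.9946, 0.1037, -0.0033], [0.1037, -0.9945, 0.0135], [-0.0019, -0.0137, -0.9999]] 0.02205360593757026
```

```bash
python3 -m creep '[[0,0,-10,-0.0135,-0.0033,0,255],[0,0,-18,-0.0135,-0.0033,0,255],[0,0,-23,-0.0135,-0.0033,0,255],[0,0,-25,-0.0135,-0.0033,0,255],[0,0,-25,-0.0135,-0.0033,0,255]]'
```

```text
time: 19.62
position: [0.4944, -0.3167, -0.0113]
tool_rot: [0.999, 0.052, 0.0, 0.0]
contact_force: [0.6, -0.0, -0.7]
grip_width: 0.0222
```

```bash
python3 -m creep '[[0,0,-1,0,0,0,255],[0,0,-1,0,0,0,200],[0,0,-1,0,0,0,120],[0,0,-1,0,0,0,100],[0,0,-1,0,0,0,100],[0,0,-1,0,0,0,100],[0,0,20,0,0,0,100],[0,0,50,0,0,0,100],[0,0,100,0,0,0,100]]'; python3 - <<'E'
from h import *
from bench import *
s=sense();w=get_image("wrist");np.savez("w8.npz",pos=s["position"],q=s["tool_rot"],**w);w=load("w8.npz");T=wT(w)
print(s["position"],s["grip_width"]);im=w["image"];hs=cv2.cvtColor(im,cv2.COLOR_BGR2HSV)
m=((hs[...,1]>130)&(hs[...,0]<20)).astype(np.uint8)
b,a=blob(m,215,130,300,330);print(b.round(1).tolist(),cast(w,b,.023,T).round(4).tolist())
m=((im.min(2)>110)&(hs[...,1]<60)).astype(np.uint8)
b,a=blob(m,215,0,300,190);print(b.round(1).tolist(),cast(w,b,.0055,T).round(4).tolist())
E
```

```text
time: 20.75
position: [0.4932, -0.3157, 0.088]
tool_rot: [0.999, 0.052, -0.001, -0.001]
contact_force: [-0.1, -0.5, -1.0]
grip_width: 0.0518
[ 0.49324011 -0.31572953  0.08801193] 0.05183592893026976
[[241.0, 175.0], [273.0, 175.0], [273.0, 278.0], [241.0, 278.0]] [[0.5102, -0.3036, 0.023], [0.5126, -0.3267, 0.023], [0.4286, -0.3367, 0.023], [0.4259, -0.3112, 0.023]]
[[245.0, 46.0], [271.0, 46.0], [271.0, 152.0], [245.0, 152.0]] [[0.5986, -0.2976, 0.0055], [0.6005, -0.3157, 0.0055], [0.5264, -0.3244, 0.0055], [0.5243, -0.3046, 0.0055]]
```

The blade lies back on the mat at (.505, −.318), x-axis along it as before. Now over to the dial.

```bash
python3 -m creep '[[5,40,60,0,0,0,85],[20,100,90,0,0,0,85],[35,160,90,0,0,0,85],[45,220,90,0,0,0,85],[55,280,90,0,0,0,85],[65,340,90,0,0,0,85],[75,400,85,0,0,0,85],[84,462,82,0,0,0,85],[84,462,82,0,0,0,85],[84,462,82,0,0,0,85]]'; python3 - <<'E'
from h import *
from bench import *
s=sense();w=get_image("wrist");np.savez("w9.npz",pos=s["position"],q=s["tool_rot"],**w);w=load("w9.npz");T=wT(w)
print(s["position"],s["qpos"].round(2),s["tool_rot"]);im=w["image"];sc=get_image("scene");np.savez("s9.npz",**sc)
Ti=np.linalg.inv(T);p=w["camera_matrix"]@(Ti[:3,:3]@np.array([.5775,.1466,.062])+Ti[:3,3]);p=p[:2]/p[2];print("pred dial px",p)
x,y=[int(v) for v in p];x0=max(0,x-100);y0=max(0,y-90);print("crop",x0,y0)
cv2.imwrite("pics/w9.png",np.hstack([cv2.resize(im[y0:y0+180,x0:x0+200],(600,540),interpolation=2),cv2.copyMakeBorder(cv2.resize(sc["image"][190:265,285:335],(200,300),interpolation=2),0,240,0,0,0)]))
E
```

```text
time: 22.05
position: [0.5808, 0.1434, 0.178]
tool_rot: [0.999, 0.053, 0.003, 0.004]
contact_force: [-0.6, 0.4, -0.0]
grip_width: 0.0568
[0.58075808 0.14340056 0.17802205] [ 0.06  0.36  1.46 -0.01  1.32  1.53] [0.99857998 0.05307595 0.00286845 0.00357011]
pred dial px [249.96591563 185.82482196]
crop 149 95
```

View pics/w9.png

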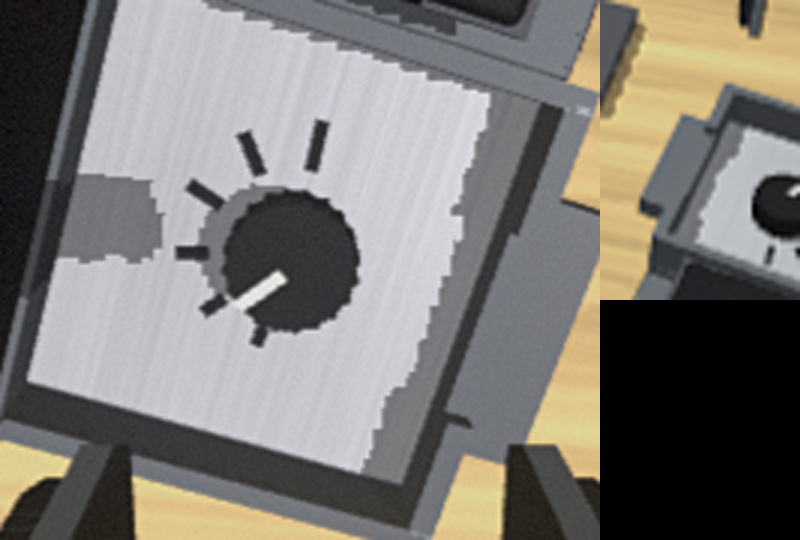

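Wrist crop: the marks run clockwise from the shortest at (259,336), through (214,304) and (192,252), to the fourth at (205,193), then (251,152) and (317,145). The white pointer ends at (236,304) near the second mark, and the dial's centre is at (291,260). Computing angles.

```bash
python3 - <<'E'
from h import *
w=load("w9.npz");T=wT(w);im=w["image"]
g=im.max(2);hs=cv2.cvtColor(im,cv2.COLOR_BGR2HSV)
# dial centre: dark blob
m=(g<75).astype(np.uint8);m=cv2.morphologyEx(m,cv2.MORPH_OPEN,np.ones((13,13)));
c=[c for c in cv2.findContours(m,0,2)[0] if cv2.pointPolygonTest(c,(255,180),False)>=0][0]
(cx,cy),r=cv2.minEnclosingCircle(c);print("circle",cx,cy,r)
f=lambda x,y:(149+x/3,95+y/3)
C=cast(w,(cx,cy),.055,T)[0];print("dial c",C.round(4),"by eye",cast(w,f(291,260),.062,T)[0].round(4))
p=cast(w,[f(236,304),f(283,276)],.062,T);print("pointer",p.round(4).tolist())
mk=cast(w,[f(*q) for q in[(259,336),(214,304),(192,252),(205,193),(251,152),(317,145)]],.041,T)
# axis from marks circle fit (mark inner ends differ) : use inner-ish eye points
C2=cast(w,f(291,260),.062,T)[0]
for CC in(C,C2):
    v=mk-CC;print("marks",np.unwrap(np.arctan2(v[:,1],v[:,0])).round(3),np.hypot(v[:,0],v[:,1]).round(4));
    v=p-CC;print("ptr",np.arctan2(v[:,1],v[:,0]).round(3),"line",np.arctan2(*(p[0]-p[1])[[1,0]]).round(3), "r",np.hypot(v[:,0],v[:,1]).round(4))
print(np.arctan2(*T[:2,:2][::-1,0]))
E
```

```text
circle 246.3438720703125 181.23977661132812 23.20431900024414
dial c [0.5796 0.1502 0.055 ] by eye [0.5809 0.1505 0.062 ]
pointer [[0.5657, 0.1656, 0.062], [0.5758, 0.1524, 0.062]]
marks [ 2.883  2.302  1.714  1.1    0.499 -0.127] [0.0314 0.0315 0.032  0.0325 0.033  0.0335]
ptr [2.305 2.615] line 2.224 r [0.0208 0.0044]
marks [ 2.903  2.339  1.756  1.132  0.51  -0.142] [0.0326 0.0321 0.0319 0.0316 0.0317 0.0322]
ptr [2.361 2.788] line 2.224 r [0.0215 0.0055]
-1.46557192249046
```

```bash
python3 -m creep '[[-1,7,-30,0.007,0.006,0,80],[-1,7,-60,0.007,0.006,0,80],[-1,7,-88,0.007,0.006,0,80],[-1,7,-100,0.007,0.006,0,80],[-1,7,-100,0.007,0.006,0,80],[-1,7,-100,0.007,0.006,0,80]]'; python3 -c "
from bench import *
s=sense();print(s['position'],s['tool_rot'].round(4),s['qpos'].round(2))"
```

```text
time: 22.9
position: [0.581, 0.1482, 0.0796]
tool_rot: [0.999, 0.051, 0.001, -0.0]
contact_force: [-0.5, -0.1, -0.7]
grip_width: 0.0585
[0.58104098 0.14817503 0.07964226] [ 0.9987  0.0513  0.0013 -0.    ] [ 0.06  0.45  1.58 -0.    1.11  1.53]
```

```bash
python3 -m creep '[[-1,2,-20,0,0,0,80],[-1,2,-40,0,0,0,80],[-1,2,-52,0,0,0,80],[-1,2,-52,0,0,0,80],[-1,2,-52,0,0,0,80]]'; python3 -m creep '[[0,0,0,0,0,0,100],[0,0,0,0,0,0,120],[0,0,0,0,0,0,140],[0,0,0,0,0,0,160],[0,0,0,0,0,0,180],[0,0,0,0,0,0,180]]'
```

```text
time: 23.52
position: [0.5808, 0.1503, 0.0286]
tool_rot: [0.999, 0.051, 0.002, -0.0]
contact_force: [-0.0, 0.0, 0.2]
grip_width: 0.0588
time: 24.28
position: [0.5812, 0.1508, 0.0298]
tool_rot: [0.999, 0.051, 0.003, -0.0]
contact_force: [-1.0, 2.0, 7.2]
grip_width: 0.0361
```

Gripped. Turning clockwise by 1.18 rad.

```bash
python3 -m creep '[[0,0,0,0,0,-0.15,180],[0,0,0,0,0,-0.3,180],[0,0,0,0,0,-0.45,180],[0,0,0,0,0,-0.6,180],[0,0,0,0,0,-0.75,180],[0,0,0,0,0,-0.9,180],[0,0,0,0,0,-1.05,180],[0,0,0,0,0,-1.18,180],[0,0,0,0,0,-1.18,180],[0,0,0,0,0,-1.18,180]]'; python3 -m creep '[[0,0,0,0,0,0,130],[0,0,0,0,0,0,80],[0,0,0,0,0,0,80],[0,0,0,0,0,0,80],[0,0,30,0,0,0,80],[0,0,80,0,0,0,80],[0,0,130,0,0,0,80],[0,0,150,0,0,0,80],[0,0,150,0,0,0,80]]'
python3 - <<'E'
from h import *
from bench import *
s=sense();w=get_image("wrist");np.savez("w10.npz",pos=s["position"],q=s["tool_rot"],**w);w=load("w10.npz");T=wT(w);im=w["image"]
C=np.array([.5796,.1502]);Ti=np.linalg.inv(T)
P=lambda q:(lambda p:p[:2]/p[2])(w["camera_matrix"]@(Ti[:3,:3]@q+Ti[:3,3]))
# bright pixels in the dial's disk
vv,uu=np.mgrid[0:384,0:512];W=cast(w,np.c_[uu.ravel(),vv.ravel()],.062,T)[:,:2]-C
m=(np.hypot(*W.T)<.0175)&(im.min(2).ravel()>110)
W=W[m];print(s["position"],m.sum(),"pointer centroid",W.mean(0).round(4),np.arctan2(*W.mean(0)[::-1]))
u,sv,vt=np.linalg.svd(W-W.mean(0));print("line dir",np.arctan2(vt[0,1],vt[0,0]),sv)
W=cast(w,np.c_[uu.ravel(),vv.ravel()],.041,T)[:,:2]-C;r=np.hypot(*W.T)
k=(r>.028)&(r<.036);a=np.arctan2(W[:,1],W[:,0]);g=im.max(2).ravel()
for A in np.arange(-.4,3.1,.1):
    q=k&(abs(a-A)<.05);print(round(A,1),int(g[q].mean()),end="; ")
E
```

```text
time: 25.52
position: [0.5798, 0.1483, 0.0298]
tool_rot: [0.858, -0.513, 0.002, 0.004]
contact_force: [-5.0, -9.0, 5.0]
grip_width: 0.0359
time: 26.65
position: [0.5811, 0.1486, 0.1819]
tool_rot: [0.859, -0.513, 0.004, 0.002]
contact_force: [-0.4, -0.5, -1.3]
grip_width: 0.0582
[0.58107687 0.14859648 0.18190947] 78 pointer centroid [0.0034 0.0097] 1.2326393728489493
line dir 1.121431787870316 [0.03702644 0.01170172]
-0.4 193; -0.3 199; -0.2 156; -0.1 52; -0.0 185; 0.1 191; 0.2 193; 0.3 194; 0.4 168; 0.5 45; 0.6 157; 0.7 192; 0.8 192; 0.9 191; 1.0 177; 1.1 49; 1.2 145; 1.3 170; 1.4 178; 1.5 165; 1.6 151; 1.7 47; 1.8 145; 1.9 173; 2.0 172; 2.1 178; 2.2 146; 2.3 55; 2.4 183; 2.5 196; 2.6 190; 2.7 194; 2.8 138; 2.9 94; 3.0 193;
```

```bash
python3 - <<'E'
from h import *
w=load("w10.npz");T=wT(w);im=w["image"];g=im.max(2)
Ti=np.linalg.inv(T);p=w["camera_matrix"]@(Ti[:3,:3]@np.array([.5796,.1502,.062])+Ti[:3,3]);p=p[:2]/p[2]
m=(g<75).astype(np.uint8);m=cv2.morphologyEx(cv2.morphologyEx(m,cv2.MORPH_CLOSE,np.ones((7,7))),cv2.MORPH_OPEN,np.ones((15,15)))
c=min(cv2.findContours(m,0,2)[0],key=lambda c:abs(cv2.pointPolygonTest(c,tuple(map(float,p)),True)-22))
(cx,cy),r=cv2.minEnclosingCircle(c);C=cast(w,(cx,cy),.062,T)[0][:2];print(p,(cx,cy,r),C)
b=(im.min(2)>110).astype(np.uint8);vv,uu=np.mgrid[0:384,0:512]
d=(np.hypot(uu-cx,vv-cy)<r*.93)&(b>0)
n,l,st,ce=cv2.connectedComponentsWithStats(d.astype(np.uint8))
i=1+np.argmax(st[1:,4]);print(st[1:].tolist())
W=cast(w,np.c_[uu[l==i],vv[l==i]],.062,T)[:,:2]-C;e=W[np.argsort(np.hypot(*W.T))[-8:]].mean(0)
print("end",e,np.arctan2(e[1],e[0]),"centroid",np.arctan2(*W.mean(0)[::-1]));vt=np.linalg.svd(W-W.mean(0))[2];print("line",np.arctan2(vt[0,1],vt[0,0]))
E
```

```text
[255.73249306 184.23431355] (256.7891540527344, 184.6475830078125, 25.228221893310547) [0.57857548 0.15008682]
[[274, 169, 2, 3, 3], [277, 173, 1, 1, 1], [265, 175, 16, 32, 73], [236, 186, 20, 18, 105], [234, 188, 1, 3, 3], [249, 205, 5, 3, 6], [255, 207, 5, 2, 9]]
end [0.00712737 0.01990033] 1.2268763084197 centroid 1.1551947672965948
line 1.1690413597651612
```

Mark 4 lies at 1.08–1.11 rad. The pointer's line and centroid give 1.12–1.17, and dead reckoning gives 1.04–1.13. All are inside ±0.18, but one point at the pointer's edge reads 1.23. I'll retreat and check the cover, blade, screwdriver and case numerically.

```bash
python3 -m creep '[[0,0,40,0,0,0,80],[-10,-40,70,0,0,0,80],[-60,-80,80,0,0,0,80],[-120,-100,80,0,0,0,80],[-180,-100,80,0,0,0,80],[-220,-100,80,0,0,0,80],[-220,-100,80,0,0,0,80]]'
python3 - <<'E'
from h import *
from bench import *
s=sense();print(s["position"],s["contact_force"])
d=get_image("top");sc=get_image("scene");np.savez("tF.npz",**d);np.savez("sF.npz",**sc)
im=d["image"];hsv=cv2.cvtColor(im,cv2.COLOR_BGR2HSV);g=im.max(2)
def f(t,m,b,z):
    try:
        B=blob(m.astype(np.uint8),*b);print(t,B[1],B[0].round(1).tolist(),cast(d,B[0],z)[:,:2].round(4).tolist(),cast(d,B[0],z)[:,:2].mean(0).round(4))
    except ValueError:print(t,"none")
f("handle",(hsv[...,1]>130)&(hsv[...,0]<20),(328,130,355,205),.018)
f("steel",(g>110)&(hsv[...,1]<60),(325,130,350,172),.006)
f("case",(g<110)&(hsv[...,1]<80),(212,172,252,225),.02)
f("cover",g<50,(100,85,150,185),.14)
for n,dd,ref,b in(("driver top",d,"top0.npz",(296,140,322,215)),("driver scene",sc,"scene0.npz",(200,175,222,228)),("case scene",sc,"scene0.npz",(262,185,300,222))):
    a=dd["image"].astype(int);r=np.load(ref)["image"].astype(int);x0,y0,x1,y1=b;print(n,"px changed",(abs(a-r).max(2)>50)[y0:y1,x0:x1].sum(),"of",(x1-x0)*(y1-y0))
# cover in scene: where would the free edge corners project for several angles
o=np.array([.579,.1545]);a=np.radians(78.8);X=np.array([np.cos(a),np.sin(a)]);Y=np.array([-X[1],X[0]])
def proj(D,P):
    T=np.linalg.inv(D["world_from_camera"]);p=(P@T[:3,:3].T+T[:3,3])@D["camera_matrix"].T;return (p[:,:2]/p[:,2:]).round(1).tolist()
for ph in(1.5,1.6,1.7,1.8,1.9):
    P=np.array([[*(o+(.065-.138*np.cos(ph))*X+y*Y),.07+.138*np.sin(ph)] for y in(-.07,.07)]);print(ph,"top",proj(d,P),"scene",proj(sc,P))
m=(sc["image"].max(2)<60).astype(np.uint8);B=blob(m,355,150,420,290);print("scene cover",B[1],B[0].round(1).tolist())
E
```

```text
time: 27.58
position: [0.3569, 0.0488, 0.2586]
tool_rot: [0.858, -0.513, 0.001, 0.004]
contact_force: [1.5, 0.3, 0.3]
grip_width: 0.0583
[0.35689524 0.04880691 0.25863193] [1.47108378 0.28921748 0.29751878]
handle 226.0 [[334.8999938964844, 168.0], [343.70001220703125, 166.8000030517578], [347.8999938964844, 196.39999389648438], [339.1000061035156, 197.6999969482422]] [[0.5063, -0.3045], [0.5094, -0.3292], [0.4263, -0.3379], [0.4233, -0.3135]] [ 0.4663 -0.3213]
steel 141.5 [[331.29998779296875, 136.8000030517578], [337.8999938964844, 135.89999389648438], [341.29998779296875, 161.6999969482422], [334.70001220703125, 162.60000610351562]] [[0.5975, -0.2994], [0.5997, -0.3179], [0.5257, -0.3251], [0.5236, -0.3066]] [ 0.5616 -0.3122]
case 864.0 [[219.3000030517578, 217.5], [222.60000610351562, 178.1999969482422], [246.0, 180.1999969482422], [242.6999969482422, 219.5]] [[0.3742, 0.0182], [0.4831, 0.0081], [0.4765, -0.0568], [0.3677, -0.0462]] [ 0.4254 -0.0191]
cover 1363.5 [[110.5999984741211, 156.89999389648438], [123.30000305175781, 96.5999984741211], [149.39999389648438, 102.0999984741211], [136.6999969482422, 162.39999389648438]] [[0.5273, 0.283], [0.6837, 0.2525], [0.6679, 0.1851], [0.5119, 0.2164]] [0.5977 0.2342]
driver top px changed 0 of 1950
driver scene px changed 0 of 1166
case scene px changed 0 of 1406
1.5 top [[139.0, 98.1], [127.2, 154.1]] scene [[357.7, 227.0], [371.4, 187.9]]
1.6 top [[133.4, 97.1], [121.5, 153.1]] scene [[364.0, 229.0], [377.1, 189.5]]
1.7 top [[128.0, 96.3], [116.1, 152.2]] scene [[370.3, 231.5], [382.7, 191.5]]
1.8 top [[122.8, 95.6], [110.9, 151.4]] scene [[376.4, 234.3], [388.2, 193.9]]
1.9 top [[117.9, 95.2], [106.0, 150.7]] scene [[382.2, 237.5], [393.4, 196.7]]
scene cover 520.0 [[352.8999938964844, 266.29998779296875], [377.79998779296875, 191.60000610351562], [389.20001220703125, 195.39999389648438], [364.29998779296875, 270.1000061035156]]
```

```bash
python3 -c "
from bench import *;print(finish_job())"
```

```text
the job is handed in; nothing more can be done
None
```

I levered the cover up with the pry blade and swung it back past upright. I then laid the blade back on the mat, turned the dial to the fourth mark, backed the arm away and handed the job in at about 28 s. No verdict was reported.

**Last checks (measured from images, no joint readings available):**
- **Cover:** about 1.8 rad in both the top and scene views, so past 1.55.
- **Dial:** most estimates put the pointer within about 0.1 rad of mark 4, against a tolerance of 0.18. The estimates disagree somewhat: a single pointer-edge point reads 0.12–0.15 rad short of the mark. I judged that point contaminated by the bright plate around the dial.
- **Blade:** on the mat at about (0.505, −0.318), within 2–3 mm of where it started. That it lies flat is inferred from the measured blade sizes.
- **Screwdriver and bit case:** no changed pixels around the screwdriver in either view or around the case in the scene view; the case's measured position in the top view is within 1 mm.

**What went wrong on the way:**
- **Missed grasps:** the first attempts closed on nothing, because the real fingertips sit about 16–20 mm short of the reported TCP. I found the right height by feeling down in small steps.
- **Charger position:** the top and scene views disagreed by 3–6 mm, which did not matter for the 60 mm wide notch.

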